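# Click the length stop into its catch and butt the sample carrier against it

### The job

On the sample jig, push the length stop along its rail with the fingertips until its spring pin drops into the notch of the catch and stays there. Then push the sample carrier gently along the channel until its end rests against the stop, without forcing the stop out of the notch. Only push: pick nothing up, and leave the other things where they are.

Things in the scene. Friction and masses are not known exactly. Their poses are not given: they have to be found in the camera images.
- jig: fixed grey jig, deck 235 (x) x 400 (y) x 8 mm, at jig x -130 to 105 mm, y +-200 mm, top z 8 mm. Origin: on the table under the middle of the channel; y axis along channel and rail. Channel: x +-33 mm, floor z 8 mm, ends open, low front lip (x -41 to -33 mm, top z 16 mm). In front of the lip is an apron where bystanders stand.
- rail_mid (a point): middle of the steel rail's top, 18 mm above the table, at jig x 50, y 0 mm. The rail forms the back of the channel: x 33 to 67 mm, with low end blocks at y +-185 mm (top 22 mm above the table). Axes as the jig's.
- stop (a joint): position of the length stop along the rail, m: 0 near the jig's +y end, growing as it is pushed towards -y (0 to 0.27): its centre is at jig y = 150 mm - value. It starts between 0 and 0.04. Sliding friction 1.5 N; it stays where it is left and cannot leave the rail.
- stop_top (a point): centre of the top of the aluminium length stop's block, 56.5 mm above the table. Block 34 (x) x 30 (y) x 38 mm; push its +y face, 15 mm from here, to move it to -y. A dark bracket 20 mm wide (y) on its +x side carries the spring pin, 35 mm from here in x. Axes as the jig's.
- stop_face (a point): centre of the -y face of the stop's arm, which the carrier has to meet: 6 mm to -y of the stop's centre, over the middle of the channel, 22.5 mm above the table. The arm runs from the block across the channel to jig x -28 mm, 12 mm thick (y), from 9.5 to 35.5 mm above the table. Axes as the jig's.
- pin (a joint): height of the stop's upright spring pin, m (black knob of 16 mm diameter, its top 60 mm above the table at 0): 0 hanging free, 0.008 on the catch's lower hump, about 0.0015 down in the notch, 0.012 on the higher hump beyond. Its spring presses down with 7 N at 0, 9 N at 0.008.
- catch: fixed brass catch, 16 mm wide, on the deck behind the rail at jig x 85 mm, under the pin's path; its place along the rail varies. Origin: on the deck under the notch centre, axes as the jig's. From +y: ramp from y 32 mm, lower hump (10 mm high) at 12 to 9 mm, notch, steep higher hump (14 mm) at -10 to -14 mm, ramp down to -37 mm.
- notch (a point): centre of the catch's notch floor. With the pin in the notch the stop's centre has this y (jig frame) to within 1 mm. Going over the lower hump takes 5 to 7 N on the stop; then the push dips as the pin drops, then rises steeply. About 20 N would force it on over the higher hump, about 13 N towards +y would push it back out.
- carrier: loose grey plastic sample carrier, block 60 (x) x 80 (y) x 34 mm with a green plate on top, about 0.3 kg, in the channel near its -y end, 3 mm play each side. Origin: centre of its underside, 8 mm above the table; y axis along the channel. Push its -y end face, 40 mm from the origin, to +y; it slides with about 1 to 3 N.
- carrier_nose (a point): centre of the carrier's +y end face, 40 mm from its origin, 22.5 mm above the table.
- gauge_block: bare steel block 30 x 45 x 26 mm standing on the jig's front apron. Bystander. Origin: centre of its underside.
- weight: small knobbed brass weight, 34 mm diameter, 42 mm tall, on the jig's front apron. Bystander. Origin: centre of its underside.
- green_plates: stack of four green sample plates, about 97 x 57 x 24 mm, on the table to the left. Bystander. Origin: centre of its underside.
- dark_plates: stack of three dark sample plates, about 97 x 57 x 18 mm, on the table to the right. Bystander. Origin: centre of its underside.
- calculator: white desk calculator 150 x 105 x 21 mm, on the table to the right. Bystander. Origin: centre of its underside.
- tub: white open plastic tub, 80 mm diameter, 75 mm tall, far left. Bystander. Origin: centre of its underside.
Mind the look-alikes: they are no part of the job. Leave any purple look-alike of the carrier alone. Leave any turquoise look-alike of the catch alone.

How it is judged:
On the way, in this order (a step that is already met when the one before it is completed fails the run):
1. the stop's pin is down in the notch of the catch (y of stop_top in the frame of catch between -0.003 and 0.003 m and value of joint pin below 0.004 m), for 0.2 s.
2. the carrier's end rests against the stop, the pin still in the notch (all of step 1 and y of carrier_nose in the frame of stop_face between -0.004 and 0.003 m and angle between the y axis of carrier and the y axis of jig, either way round below 0.08 rad and z of carrier in the frame of jig below 0.012 m and x of carrier in the frame of jig between -0.008 and 0.008 m), for 0.2 s.
At the end, for the whole second after the job is handed in: The pin is down in the notch (stop within 3 mm of the notch centre, pin lower than 4 mm), and the carrier lies flat and straight in the channel, at rest, with its end face within 4 mm of the stop's face (all of step 2 and linear speed of carrier below 0.01 m/s); the robot touches nothing.
It fails at once if the carrier is lifted or tipped instead of pushed (z of carrier in the frame of jig above 0.018 m or angle between carrier's own z axis and vertical above 0.25 rad).
It fails at once if a bystander is moved by more than 25 mm (distance of any of gauge_block, weight, green_plates, dark_plates, calculator, tub from where it was at the start of the episode above 0.025 m).
It also fails if it takes over 59 s, if anything falls off the work surface, if the arm or the gripper's body presses on something with over 40 N, if the wrist force passes 120 N, or if a joint passes its speed limit or range.

### The arm

A 7-joint arm with a two-finger parallel gripper is mounted at the origin on the work surface. World frame = base frame: x ahead of the robot, y to its left, z up, the work surface at z = 0. Lengths are in m, angles in rad, forces in N, time in s.
With the tool pointing down it reaches from about 0.4 to 0.85 m from the base axis. Payload 10.4 kg.
Tool frame: the origin (TCP) lies between the finger pads; the fingertips stand 19 mm ahead of it and the grasp point (between the pads) is the TCP; x points along the fingers, y is the direction in which the jaws open and shut, and the axes are right-handed (so a half turn about x gives the same grasp; the last joint's range is limited). The gripper opens to 87 mm and grips with 3 to 60 N. Pads are 19 mm wide; open, the fingers measure 117 mm over their backs; the gripper's body (75 mm by 190 mm) begins 51 mm behind the grasp point.
Start: joints at [1.236, 0.332, -0.065, 1.46, 0.022, 1.35, -0.088], TCP at [0.192, -0.595, 0.242] pointing down, gripper open.
Joint ranges: [-2.6, 2.6], [-0.5, 2.12], [-1.47, 1.34], [0.16, 2.42], [-1.27, 4.41], [0.06, 2.06], [-2.6, 2.6]. Speed limits (rad/s): [2.22, 2.22, 2.79, 2.79, 3.14, 3.14, 3.14].

### API

Orientations are given as a unit quaternion [x, y, z, w].
In Python, from bench import r gives the robot as it stands.
- The arm moves only by the tool drive_tool, never from a script. Its argument "motion" is a list of rows, each a list of 4 numbers: the shift along the tool's x, y, z in cm, then the turn about the tool's x in units of 5 degrees (1.0 is 5 degrees). In form: [[tx, ty, tz, twist], ...]. A call has 1 to 20 rows; each row is the pose to reach, as a shift and turn from the pose commanded when the call began, along the tool's axes at that moment; what a row does not reach only later rows make up. A row lasts 1/12 s, in which the tool goes at most 41.7 mm and 7.16 degrees, less where a joint would pass 70% of its speed; a pose out of reach is approached as far as the arm can. A call with a gripper value outside its range is refused whole. "grip" is the closure in counts, from 0 (fully open) to 255 (shut), set as the call begins (left out, the last holds). The fingers move at their own pace and stop on an object; "force" is the grip in N (left out, the last holds). Time passes only in rows, so rows that repeat a pose let the fingers close. It gives the time, the measured TCP pose, the force and the opening at its end, in the units of the state.
- r.read_state(): the state, without advancing time (a new reading comes with each control period).
- r.camera(name): name is "scene" or "top"; returns the picture (400x640x3 uint8, red, green, blue); there is no depth.
- r.calibration(name): a dict with "fx", "fy", "cx", "cy" (pixels), "xyz" and "orientation" of the camera in the world. Camera axes: x right, y up, looking along -z (the intrinsics and any distortion apply to the point x, -y, -z); pixel columns grow to the right and rows downward; lengths in m; the calibration is good to about 2 mm. A picture is of the moment at which its call begins. calibration takes no time and is no camera call.
- r.close_job(): hands the job in, once; it reports no verdict.
The state is a dict: "time": time; "joint_positions": joint angles; "joint_vel": joint speeds; "joint_torque": joint torques, N m; "ee_pos": TCP position; "eef_rot": TCP orientation; "ft_force": force on the tool from outside, world axes, zero at the start; "torque": the same for the moment, N m; "width": finger opening in m.
Only numpy, scipy, OpenCV 4.12 (cv2) and the standard library are available. Lean on these libraries where they do the work, as an engineer would, in place of code of your own. Each camera call takes 0.05 s, during which the arm holds its last target.

## Working session

There is one attempt and no reset: what is moved stays moved. The work goes in short steps, Python scripts to look and compute and a tool call to move; the robot and the scene stay as the last step left them, time stands still between calls to the robot, and variables do not carry over. Pictures are saved under pics/ and viewed, and the job is handed in when it is done.

Besides the shell and the picture viewer there is one more tool, called after "Emit:" as name([rows], argument=value, ...), one row to a line, values as JSON. drive_tool: Moves the arm, as the interface text tells. Its arguments: {"type":"object","properties":{"motion":{"type":"array","items":{"type":"array","items":{"type":"number"}}},"grip":{"type":"number"},"force":{"type":"number"}},"required":["motion"]}

```bash
mkdir -p pics; ls; python3 - <<'E'
from bench import r
import cv2,numpy as np
for n in("scene","top"):
    im=r.camera(n); cv2.imwrite(f"pics/{n}0.png",im[:,:,::-1]); print(n,r.calibration(n))
s=r.read_state(); print(s['time'],s['ee_pos'],s['eef_rot'],s['width'],s['ft_force'])
E
```

```text
pics
scene {'fx': 404.81715200034034, 'fy': 404.81715200034034, 'cx': 319.16645512409303, 'cy': 202.00708530255827, 'xyz': array([1.07756136, 0.38013125, 0.86364019]), 'orientation': array([0.16562638, 0.30825138, 0.81574517, 0.46055271])}
top {'fx': 475.27148882181007, 'fy': 475.27148882181007, 'cx': 315.98799892026267, 'cy': 202.82471523872601, 'xyz': array([ 0.28086704, -0.02852627,  1.33129905]), 'orientation': array([-0.05585009,  0.05097497,  0.71044656, -0.69967707])}
0.1 [ 0.19160087 -0.59457189  0.24082967] [-0.69844397 -0.11021922  0.69862102 -0.10934538] 0.08691912868596212 [-0.17989161  0.5605758  -0.0679922 ]
```

View pics/scene0.png

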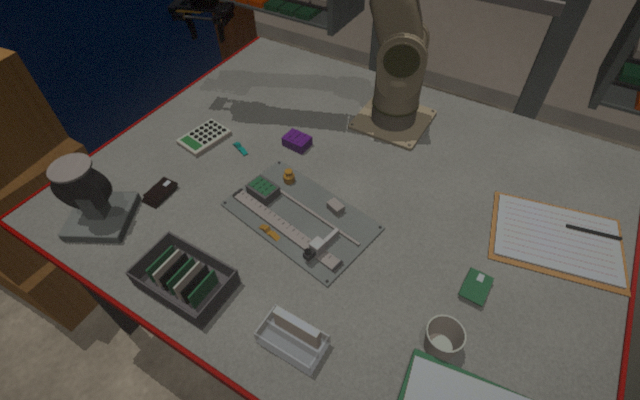

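View pics/top0.png

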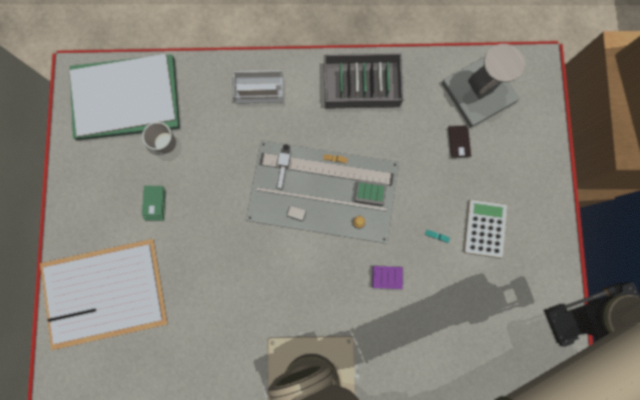

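The top view shows the jig centred near (322,192) with the stop at (283,160), the brass catch at (335,158), and the carrier at (371,191). I'll zoom in for details.

```bash
python3 - <<'E'
import cv2
a=cv2.imread("pics/top0.png")[130:250,240:405]; cv2.imwrite("pics/top0z.png",cv2.resize(a,None,fx=4.8,fy=4.8,interpolation=cv2.INTER_CUBIC))
a=cv2.imread("pics/scene0.png")[155:290,215:390]; cv2.imwrite("pics/scene0z.png",cv2.resize(a,None,fx=4.4,fy=4.4,interpolation=cv2.INTER_CUBIC))
E
```

```text
(no output)
```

View pics/top0z.png

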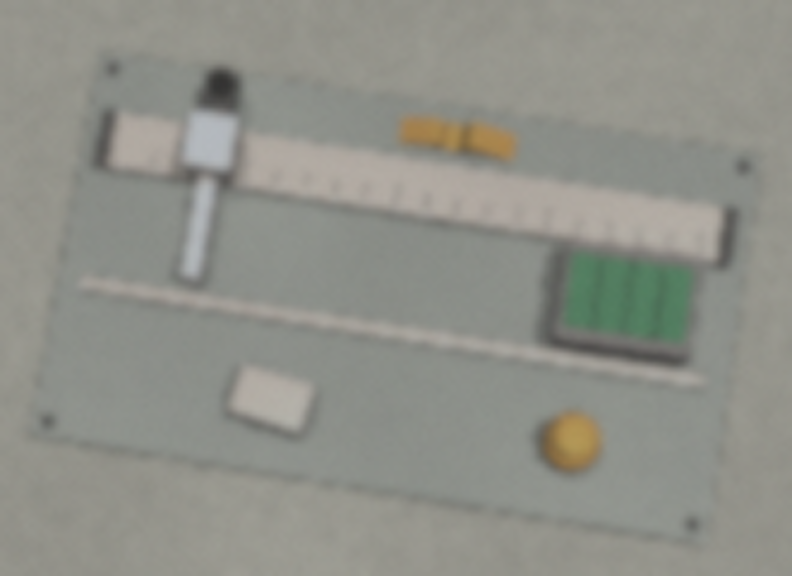

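View pics/scene0z.png

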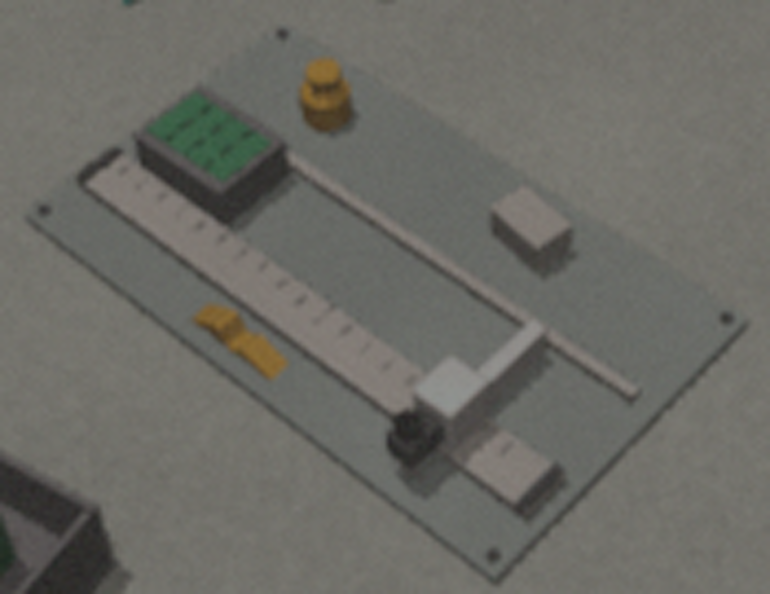

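```bash
cat > h.py <<'E'
import numpy as np, json
from scipy.spatial.transform import Rotation as R
def ray(c,u,v):
    d=R.from_quat(c['orientation']).apply([(u-c['cx'])/c['fx'],-(v-c['cy'])/c['fy'],-1.]); return np.array(c['xyz']),d
def onz(c,u,v,z):
    o,d=ray(c,u,v); return (o+d*(z-o[2])/d[2])
def proj(c,p):
    q=R.from_quat(c['orientation']).inv().apply(np.array(p)-c['xyz']); return np.array([c['cx']-c['fx']*q[0]/q[2],c['cy']+c['fy']*q[1]/q[2]])
def tz(u,v): return (u+.5)/4.8-.5+240,(v+.5)/4.8-.5+130
def sz(u,v): return (u+.5)/4.4-.5+215,(v+.5)/4.4-.5+155
def fit2(loc,w):
    loc=np.array(loc,float);w=np.array(w)[:,:2];lc=loc.mean(0);wc=w.mean(0)
    H=(loc-lc).T@(w-wc);a=np.arctan2(H[0,1]-H[1,0],H[0,0]+H[1,1]);c,s=np.cos(a),np.sin(a)
    M=np.array([[c,-s],[s,c]]);t=wc-M@lc;return a,M,t,w-(loc@M.T+t)
E
python3 - <<'E'
from bench import r
from h import *
T=r.calibration("top");S=r.calibration("scene")
L=[(.105,.2),(.105,-.2),(-.13,-.2),(-.13,.2)]
tw=[onz(T,*tz(*p),.008) for p in[(101,50),(762,149),(705,546),(30,436)]]
sw=[onz(S,*sz(*p),.008) for p in[(497,580),(27,217),(283,22),(748,322)]]
for n,w in(("top",tw),("scene",sw)):
    a,M,t,res=fit2(L,w); print(n,np.degrees(a),t,(res*1e3).round(1).tolist())
a,M,t,res=fit2(L+L,tw+sw); print(np.degrees(a),t)
np.savez("jig.npz",a=a,M=M,t=t)
def J(p): return ((M.T@(p[:2]-t))*1e3).round(1)
Q={"stoptop":((210,140),(450,388),.0565),"knobtop":((222,80),(412,418),.060),"notch":((463,138),(234,338),.008+.003),
"carr top":((628,300),(213,137),.045),"weight top":((572,440),(323,68),.042),"gauge top":((271,400),(531,217),.034),"railend+y":((105,138),None,.022),"railend-y":((730,236),None,.022)}
for k,(a1,b1,z) in Q.items():
    print(k,J(onz(T,*tz(*a1),z)), J(onz(S,*sz(*b1),z)) if b1 else '')
s=r.read_state();print(R.from_quat(s['eef_rot']).as_matrix().round(3).tolist())
E
```

```text
top -9.988299999378416 [ 0.52974338 -0.04222197] [[0.0, -0.9], [2.0, -0.1], [-1.4, 1.7], [-0.6, -0.8]]
scene -10.115045771365894 [ 0.5286903 -0.0388552] [[-1.6, -1.4], [-0.4, 4.1], [-0.4, -0.9], [2.5, -1.8]]
-10.051436219503536 [ 0.52921686 -0.04053854]
stoptop [ 50.3 118. ] [ 50.5 120.4]
knobtop [ 85.4 116.8] [ 80.7 119.7]
notch [ 85.8 -24.8] [ 84.4 -23.3]
carr top [  -1.7 -132.7] [  -1.6 -126.9]
weight top [ -86.1 -113.2] [ -93.5 -119.8]
gauge top [-89.7  60. ] [-89.1  62.2]
railend+y [ 49.7 183.4] 
railend-y [  49.7 -187.9] 
[[-0.0, 0.307, -0.952], [0.001, -0.952, -0.307], [-1.0, -0.001, 0.0]]
```

```bash
cat >> h.py <<'E'
jg=np.load("jig.npz") if __import__('os').path.exists("jig.npz") else None
def J(p): return jg['M'].T@(np.array(p)[:2]-jg['t'])
def W(x,y): return jg['M']@np.array([x,y])+jg['t']
def go(s,jx,jy,z):
    "shift in tool axes cm from measured pose, twist units"
    m=R.from_quat(s['eef_rot']).as_matrix();w=np.r_[W(jx,jy),z]-s['ee_pos']
    ang=-np.degrees(float(jg['a'])-np.arctan2(m[1,1],m[0,1]))/5
    return (m.T@w*100).round(2),round(ang,2)
def rep(s):
    print('t',round(s['time'],2),'jig mm',(J(s['ee_pos'])*1e3).round(1),'z',round(s['ee_pos'][2]*1e3,1),'Fjig',(jg['M'].T@s['ft_force'][:2]).round(2),'Fz',round(s['ft_force'][2],2),'w',round(s['width']*1e3,1),'twist err',go(s,0,0,0)[1])
E
python3 - <<'E'
from bench import r
from h import *
s=r.read_state();rep(s);print(W(.048,.165),go(s,.048,.162,.242))
E
```

```text
t 0.1 jig mm [-235.7 -604.5] z 240.8 Fjig [-0.27  0.52] Fz -0.07 w 86.9 twist err -12.42
[0.60527794 0.11355141] (array([-5.000e-02, -5.444e+01, -6.095e+01]), np.float64(-12.42))
```

Emit:
drive_tool([
  [0,-2.7,-3,-0.6],
  [0,-5.4,-6.1,-1.2],
  [0,-8.2,-9.1,-1.9],
  [0,-10.9,-12.2,-2.5],
  [0,-13.6,-15.2,-3.1],
  [0,-16.3,-18.3,-3.7],
  [0,-19,-21.3,-4.3],
  [0,-21.8,-24.4,-5],
  [0,-24.5,-27.4,-5.6],
  [0,-27.2,-30.5,-6.2],
  [0,-29.9,-33.5,-6.8],
  [0,-32.7,-36.6,-7.5],
  [0,-35.4,-39.6,-8.1],
  [0,-38.1,-42.7,-8.7],
  [0,-40.8,-45.7,-9.3],
  [0,-43.6,-48.8,-9.9],
  [0,-46.3,-51.8,-10.6],
  [0,-49,-54.9,-11.2],
  [0,-51.7,-57.9,-11.8],
  [0,-54.4,-60.9,-12.4],
], grip=255, force=60)

```text
time: 1.77
ee_pos: [0.6052, 0.1112, 0.2411]
eef_rot: [-0.542, -0.454, 0.542, -0.454]
ft_force: [0.7, -0.6, 0.9]
width: 0.0007
```

```bash
python3 - <<'E'
from bench import r
from h import *
import cv2
s=r.read_state();rep(s);print(go(s,.048,.162,.12),s['joint_positions'])
E
```

```text
t 1.77 jig mm [ 48.3 162.7] z 241.1 Fjig [ 0.76 -0.44] Fz 0.91 w 0.7 twist err 0.0
(array([12.11, -0.03,  0.06]), np.float64(0.0)) [ 0.30910942  0.4047225  -0.74336331  1.45766569  0.27458513  1.38592423
 -0.61954677]
```

Emit:
drive_tool([
  [3,0,0,0],
  [6,0,0,0],
  [9,0,0,0],
  [11.5,0,0,0],
  [13.5,0,0,0],
  [15,0,0,0],
  [16,0,0,0],
  [17,0,0,0],
  [18,0,0,0],
  [18.8,0,0,0],
  [18.8,0,0,0],
  [18.8,0,0,0],
])

```text
time: 2.77
ee_pos: [0.6045, 0.1097, 0.0536]
eef_rot: [-0.542, -0.454, 0.542, -0.454]
ft_force: [0.5, 0.3, 0.1]
width: 0.0003
```

```bash
python3 - <<'E'
from bench import r
from h import *
import cv2
rep(r.read_state())
a=r.camera("scene")[155:290,215:390,::-1]; cv2.imwrite("pics/scene1z.png",cv2.resize(a,None,fx=4.4,fy=4.4,interpolation=cv2.INTER_CUBIC))
E
```

```text
t 2.77 jig mm [ 47.9 161.1] z 53.6 Fjig [0.42 0.37] Fz 0.07 w 0.3 twist err -0.02
```

View pics/scene1z.png

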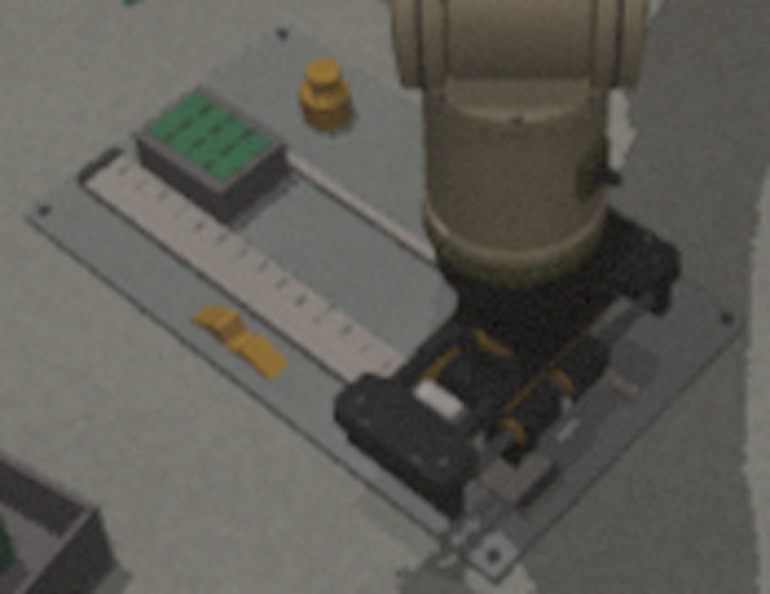

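The gripper is on the stop's +y side, ready to push, and nothing is touching the bystanders. Next I push towards -y.

Emit:
drive_tool([
  [0,0,0.6,0],
  [0,0,1.2,0],
  [0,0,1.8,0],
  [0,0,2.4,0],
  [0,0,3,0],
  [0,0,3.6,0],
  [0,0,4.3,0],
  [0,0,5,0],
  [0,0,5.7,0],
  [0,0,6.4,0],
  [0,0,7.1,0],
  [0,0,7.8,0],
  [0,0,8.4,0],
  [0,0,9,0],
  [0,0,9.5,0],
  [0,0,10,0],
  [0,0,10,0],
  [0,0,10,0],
])

```text
time: 4.32
ee_pos: [0.5865, 0.0106, 0.0533]
eef_rot: [-0.542, -0.454, 0.543, -0.454]
ft_force: [-0.4, -1.1, -0.3]
width: 0.0004
```

```bash
python3 - <<'E'
from bench import r
from h import *
import cv2
rep(r.read_state())
for n,(y0,y1,x0,x1),f in(("scene",(155,290,215,390),4.4),("top",(130,250,240,405),4.8)):
    a=r.camera(n)[y0:y1,x0:x1,::-1]; cv2.imwrite(f"pics/{n}2z.png",cv2.resize(a,None,fx=f,fy=f,interpolation=cv2.INTER_CUBIC))
E
```

```text
t 4.32 jig mm [47.5 60.4] z 53.3 Fjig [-0.24 -1.16] Fz -0.29 w 0.4 twist err -0.02
```

View pics/scene2z.png

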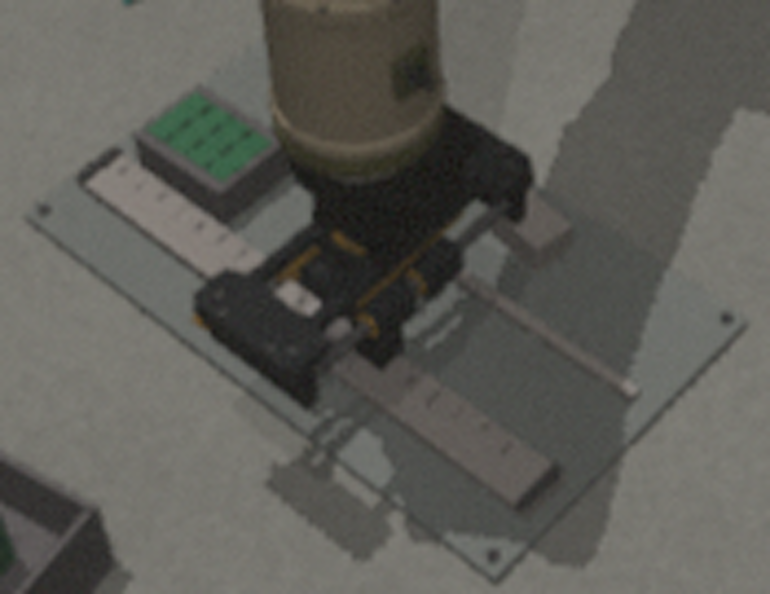

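View pics/top2z.png

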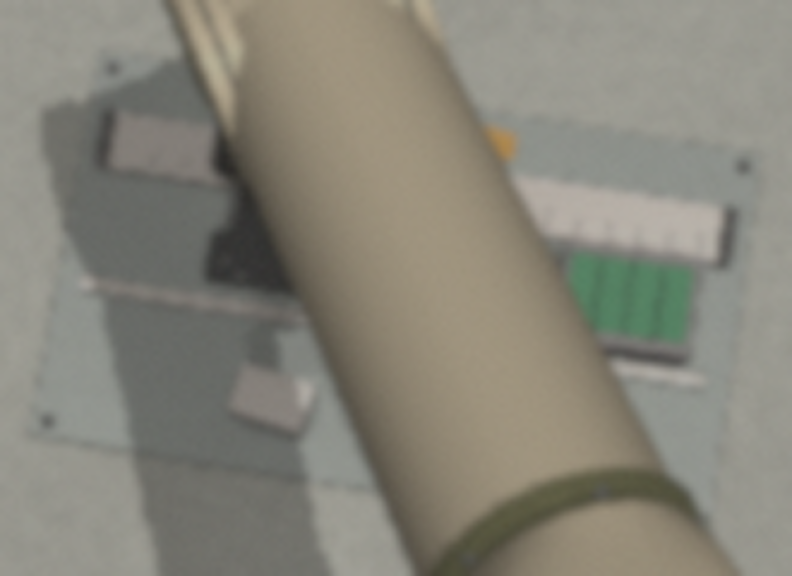

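Emit:
drive_tool([
  [0,0,0.3,0],
  [0,0,0.7,0],
  [0,0,1.1,0],
  [0,0,1.5,0],
  [0,0,1.8,0],
  [0,0,2.1,0],
  [0,0,2.4,0],
  [0,0,2.6,0],
  [0,0,2.8,0],
  [0,0,3,0],
])

```text
time: 5.25
ee_pos: [0.5817, -0.0169, 0.0535]
eef_rot: [0.543, 0.455, -0.541, 0.454]
ft_force: [0.5, 6.6, -2.3]
width: 0.0004
```

```bash
python3 -c "
from bench import r
from h import *
rep(r.read_state())"
```

```text
t 5.25 jig mm [47.6 32.5] z 53.5 Fjig [-0.63  6.63] Fz -2.28 w 0.4 twist err -0.0
```

Emit:
drive_tool([
  [0,0,0.1,0],
  [0,0,0.2,0],
  [0,0,0.3,0],
  [0,0,0.4,0],
  [0,0,0.5,0],
  [0,0,0.6,0],
  [0,0,0.7,0],
  [0,0,0.8,0],
])

```text
time: 5.92
ee_pos: [0.5803, -0.0244, 0.0535]
eef_rot: [0.542, 0.455, -0.541, 0.454]
ft_force: [0.9, 7.4, -2.1]
width: 0.0007
```

Emit:
drive_tool([
  [0,0,0.1,0],
  [0,0,0.2,0],
  [0,0,0.3,0],
  [0,0,0.4,0],
  [0,0,0.5,0],
])

```text
time: 6.33
ee_pos: [0.5794, -0.0297, 0.0535]
eef_rot: [0.542, 0.455, -0.541, 0.454]
ft_force: [0.4, 5.0, -2.1]
width: 0.0002
```

```bash
python3 -c "
from bench import r
from h import *
rep(r.read_state())"
```

```text
t 6.33 jig mm [47.5 19.5] z 53.5 Fjig [-0.45  4.97] Fz -2.12 w 0.2 twist err -0.0
```

Emit:
drive_tool([
  [0,0,0.1,0],
  [0,0,0.2,0],
  [0,0,0.3,0],
  [0,0,0.4,0],
])

```text
time: 6.67
ee_pos: [0.5788, -0.0359, 0.0536]
eef_rot: [-0.542, -0.453, 0.542, -0.454]
ft_force: [-0.7, -0.2, 0.3]
width: 0.0003
```

Emit:
drive_tool([
  [0,0,0.1,0],
  [0,0,0.2,0],
  [0,0,0.3,0],
])

```text
time: 6.92
ee_pos: [0.5782, -0.0385, 0.0536]
eef_rot: [-0.542, -0.454, 0.542, -0.454]
ft_force: [-0.9, 0.8, 0.2]
width: 0.0005
```

Emit:
drive_tool([
  [0,0,0.1,0],
  [0,0,0.2,0],
  [0,0,0.3,0],
])

```text
time: 7.17
ee_pos: [0.5776, -0.0411, 0.0536]
eef_rot: [0.542, 0.454, -0.542, 0.454]
ft_force: [-0.1, 0.3, 0.5]
width: 0.0006
```

```bash
python3 -c "
from bench import r
from h import *
rep(r.read_state())"
```

```text
t 7.17 jig mm [47.7  7.9] z 53.6 Fjig [-0.2   0.28] Fz 0.51 w 0.6 twist err -0.02
```

Emit:
drive_tool([
  [0,0,0.1,0],
  [0,0,0.2,0],
  [0,0,0.3,0],
  [0,0,0.3,0],
])

```text
time: 7.5
ee_pos: [0.5772, -0.0431, 0.0536]
eef_rot: [0.542, 0.454, -0.542, 0.454]
ft_force: [1.0, 4.3, -1.9]
width: 0.0006
```

Emit:
drive_tool([
  [0,0,0.1,0],
  [0,0,0.2,0],
  [0,0,0.2,0],
])

```text
time: 7.75
ee_pos: [0.5771, -0.0435, 0.0536]
eef_rot: [0.543, 0.455, -0.541, 0.454]
ft_force: [2.0, 8.9, -2.4]
width: 0.0005
```

```bash
python3 -c "
from bench import r
from h import *
rep(r.read_state())"
```

```text
t 7.75 jig mm [47.7  5.5] z 53.6 Fjig [0.42 9.07] Fz -2.36 w 0.5 twist err 0.0
```

Emit:
drive_tool([
  [0,0,-0.3,0],
  [0,0,-0.8,0],
  [0,0,-1.2,0],
  [-3,0,-1.2,0],
  [-6,0,-1.2,0],
  [-9,0,-1.2,0],
  [-12,0,-1.2,0],
  [-14,0,-1.2,0],
  [-15,0,0,0],
  [-15,-1,3,0],
  [-15,-2,6,0],
  [-15,-3,9,0],
  [-15,-4,12,0],
  [-15,-4.8,15,0],
  [-15,-4.8,17,0],
  [-15,-4.8,19,0],
  [-15,-4.8,20.2,0],
  [-15,-4.8,20.2,0],
])

```text
time: 9.25
ee_pos: [0.493, -0.239, 0.2034]
eef_rot: [-0.543, -0.453, 0.544, -0.453]
ft_force: [0.1, -0.3, -0.4]
width: 0.0006
```

```bash
python3 - <<'E'
from bench import r
from h import *
import cv2
rep(r.read_state())
for n,(y0,y1,x0,x1),f in(("scene",(155,290,215,390),4.4),("top",(130,250,240,405),4.8)):
    a=r.camera(n)[y0:y1,x0:x1,::-1]; cv2.imwrite(f"pics/{n}3z.png",cv2.resize(a,None,fx=f,fy=f,interpolation=cv2.INTER_CUBIC))
E
```

```text
t 9.25 jig mm [  -1.  -201.8] z 203.4 Fjig [ 0.18 -0.28] Fz -0.4 w 0.6 twist err -0.06
```

View pics/scene3z.png

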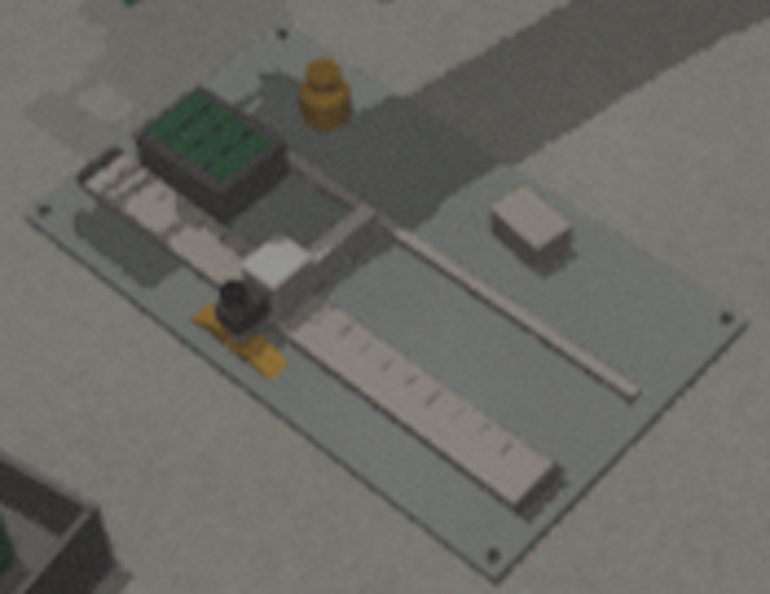

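View pics/top3z.png

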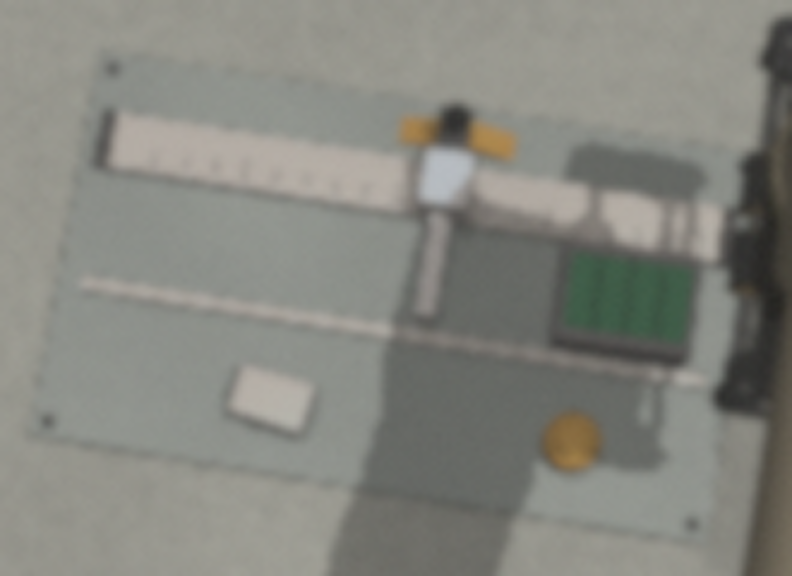

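The scene view shows the knob at about (240,300) over the middle of the catch. The stop top is at (280,264) in the scene zoom and (447,177) in the top zoom.

```bash
python3 - <<'E'
from bench import r
from h import *
T=r.calibration("top");S=r.calibration("scene")
print("stop",J(onz(T,*tz(447,177),.0565))*1e3,J(onz(S,*sz(280,264),.0565))*1e3)
print("knob top",J(onz(T,*tz(456,119),.0615))*1e3,J(onz(S,*sz(236,290),.0615))*1e3)
print("catch ends T",J(onz(T,*tz(401,128),.009))*1e3,J(onz(T,*tz(516,148),.009))*1e3)
print("catch ends S",J(onz(S,*sz(277,368),.009))*1e3,J(onz(S,*sz(202,314),.009))*1e3)
print("carrier -y edge top",J(onz(T,*tz(690,309),.042))*1e3, "carr corners S", [(J(onz(S,*sz(*p),.042))*1e3).round(1) for p in((200,88),(289,145),(222,193),(136,137))])
rep(r.read_state())
E
```

```text
stop [ 50.31312473 -19.54611881] [ 49.67172267 -13.58201328]
knob top [ 83.49225435 -19.41764799] [ 82.42629794 -15.79672015]
catch ends T [86.53267696 12.54559035] [ 85.28245686 -56.83493394]
catch ends S [82.22905877 10.67186222] [ 83.66894722 -52.41147373]
carrier -y edge top [  -0.72673365 -168.75711309] carr corners S [array([ -28. , -167.7]), array([-30. , -87.7]), array([ 25.7, -90.4]), array([  28.6, -166.4])]
t 9.35 jig mm [  -0.5 -197.9] z 203.5 Fjig [-0.76  0.83] Fz -0.17 w 0.4 twist err -0.01
```

Emit:
drive_tool([
  [3,0,0,0],
  [6,0,0,0],
  [9,0,0,0],
  [11.5,0,0,0],
  [13,0,0,0],
  [14.2,0,0,0],
  [15.2,0,0,0],
  [16,0,0,0],
  [16.6,0,0,0],
  [16.6,0,0,0],
  [16.6,0,0,0],
])

```text
time: 10.27
ee_pos: [0.4942, -0.2362, 0.0379]
eef_rot: [0.542, 0.454, -0.542, 0.454]
ft_force: [-0.9, -0.5, 0.8]
width: 0.0004
```

```bash
python3 - <<'E'
from bench import r
from h import *
import cv2
rep(r.read_state())
for n,(y0,y1,x0,x1),f in(("scene",(155,290,215,390),4.4),):
    a=r.camera(n)[y0:y1,x0:x1,::-1]; cv2.imwrite(f"pics/{n}4z.png",cv2.resize(a,None,fx=f,fy=f,interpolation=cv2.INTER_CUBIC))
E
```

```text
t 10.27 jig mm [  -0.3 -198.8] z 37.9 Fjig [-0.81 -0.68] Fz 0.85 w 0.4 twist err -0.02
```

View pics/scene4z.png

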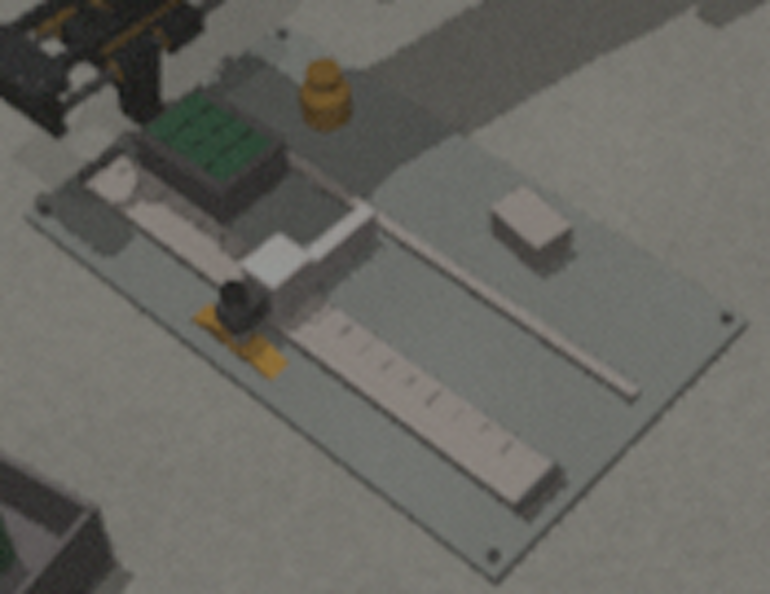

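Emit:
drive_tool([
  [0,0,-0.4,0],
  [0,0,-0.8,0],
  [0,0,-1.2,0],
  [0,0,-1.6,0],
  [0,0,-2,0],
  [0,0,-2.4,0],
  [0,0,-2.8,0],
  [0,0,-3.2,0],
  [0,0,-3.6,0],
  [0,0,-4,0],
  [0,0,-4.4,0],
  [0,0,-4.8,0],
  [0,0,-5.2,0],
  [0,0,-5.5,0],
  [0,0,-5.8,0],
  [0,0,-6.1,0],
  [0,0,-6.3,0],
  [0,0,-6.5,0],
])

```text
time: 11.82
ee_pos: [0.5054, -0.1721, 0.0375]
eef_rot: [-0.542, -0.454, 0.542, -0.454]
ft_force: [-0.9, -3.0, 3.0]
width: 0.0002
```

```bash
python3 - <<'E'
from bench import r
from h import *
import cv2
rep(r.read_state())
for n,(y0,y1,x0,x1),f in(("scene",(155,290,215,390),4.4),):
    a=r.camera(n)[y0:y1,x0:x1,::-1]; cv2.imwrite(f"pics/{n}5z.png",cv2.resize(a,None,fx=f,fy=f,interpolation=cv2.INTER_CUBIC))
E
```

```text
t 11.82 jig mm [  -0.5 -133.7] z 37.5 Fjig [-0.36 -3.15] Fz 3.04 w 0.2 twist err -0.02
```

View pics/scene5z.png

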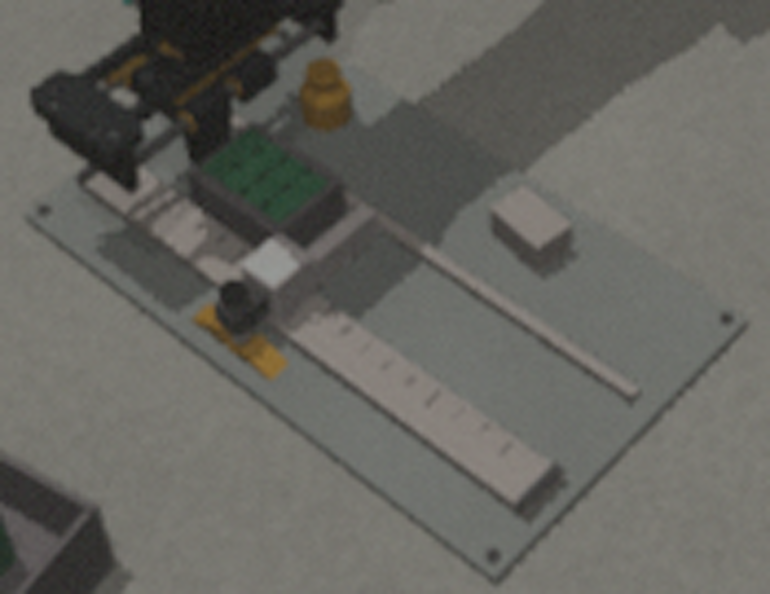

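The carrier slides with about 3 N and sits close to the stop, with a gap of 15–18 mm by the numbers. From here I advance slowly.

Emit:
drive_tool([
  [0,0,-0.2,0],
  [0,0,-0.4,0],
  [0,0,-0.6,0],
  [0,0,-0.8,0],
  [0,0,-1,0],
  [0,0,-1.1,0],
  [0,0,-1.2,0],
])

```text
time: 12.45
ee_pos: [0.5075, -0.1602, 0.0375]
eef_rot: [-0.542, -0.454, 0.542, -0.454]
ft_force: [-0.2, -2.8, 3.4]
width: 0.0003
```

Emit:
drive_tool([
  [0,0,-0.1,0],
  [0,0,-0.2,0],
])

```text
time: 12.62
ee_pos: [0.5078, -0.1584, 0.0375]
eef_rot: [-0.542, -0.454, 0.542, -0.454]
ft_force: [-1.3, -3.4, 1.8]
width: 0.0009
```

```bash
python3 - <<'E'
from bench import r
from h import *
import cv2
rep(r.read_state())
for n,(y0,y1,x0,x1),f in(("scene",(155,290,215,390),4.4),):
    a=r.camera(n)[y0:y1,x0:x1,::-1]; cv2.imwrite(f"pics/{n}6z.png",cv2.resize(a,None,fx=f,fy=f,interpolation=cv2.INTER_CUBIC))
E
```

```text
t 12.62 jig mm [  -0.5 -119.8] z 37.5 Fjig [-0.71 -3.63] Fz 1.75 w 0.9 twist err -0.02
```

View pics/scene6z.png

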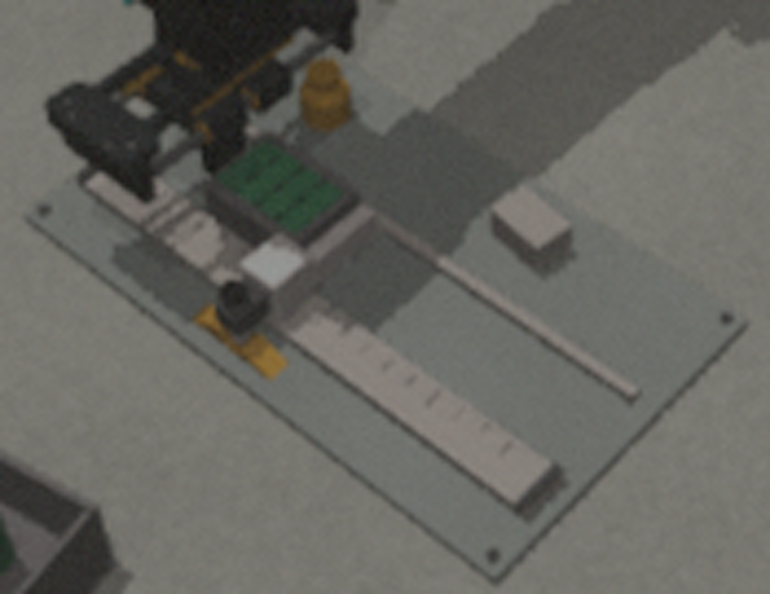

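Almost there. I'll use 1–2 mm steps and watch the force.

Emit:
drive_tool([
  [0,0,-0.1,0],
  [0,0,-0.2,0],
])

```text
time: 12.83
ee_pos: [0.5081, -0.1565, 0.0375]
eef_rot: [-0.542, -0.454, 0.542, -0.454]
ft_force: [-0.8, -2.4, 2.0]
width: 0.0008
```

Emit:
drive_tool([
  [0,0,-0.1,0],
  [0,0,-0.1,0],
])

```text
time: 13.0
ee_pos: [0.5083, -0.1553, 0.0375]
eef_rot: [-0.542, -0.454, 0.542, -0.454]
ft_force: [-0.7, -2.9, 1.5]
width: 0.0002
```

Emit:
drive_tool([
  [0,0,-0.1,0],
  [0,0,-0.1,0],
])

```text
time: 13.17
ee_pos: [0.5083, -0.1549, 0.0375]
eef_rot: [-0.542, -0.454, 0.543, -0.454]
ft_force: [-1.6, -4.4, 2.4]
width: 0.0005
```

Emit:
drive_tool([
  [0,0,-0.1,0],
  [0,0,-0.1,0],
])

```text
time: 13.33
ee_pos: [0.5083, -0.1546, 0.0375]
eef_rot: [-0.542, -0.453, 0.543, -0.454]
ft_force: [-1.6, -6.7, 2.2]
width: 0.0004
```

Emit:
drive_tool([
  [0,0,0,0],
  [0,0,0,0],
  [0,0,0,0],
  [0,0,0,0],
])

```text
time: 13.67
ee_pos: [0.5083, -0.1546, 0.0375]
eef_rot: [-0.542, -0.453, 0.543, -0.454]
ft_force: [-2.6, -5.5, 3.1]
width: 0.0003
```

```bash
python3 -c "
from bench import r
from h import *
rep(r.read_state())"
```

```text
t 13.67 jig mm [  -0.7 -115.9] z 37.5 Fjig [-1.62 -5.92] Fz 3.12 w 0.3 twist err -0.03
```

Emit:
drive_tool([
  [0,0,0.2,0],
  [0,0,0.6,0],
  [0,0,1.2,0],
  [0,0,2,0],
  [0,0,3,0],
  [0,0,4.5,0],
  [-1,0,6,0],
  [-4,0,7.5,0],
  [-7,0,9,0],
  [-10,0,11,0],
  [-13,0,13,0],
  [-15,0,15,0],
  [-15,0,17,0],
  [-15,0,19,0],
  [-15,0,21,0],
  [-15,0,21,0],
])

```text
time: 15.0
ee_pos: [0.4692, -0.3657, 0.1872]
eef_rot: [-0.543, -0.452, 0.544, -0.452]
ft_force: [-0.3, -0.2, 0.1]
width: 0.0007
```

```bash
python3 - <<'E'
from bench import r
from h import *
import cv2
rep(r.read_state())
for n,(y0,y1,x0,x1),f in(("scene",(155,290,215,390),4.4),("top",(130,250,240,405),4.8)):
    a=r.camera(n)[y0:y1,x0:x1,::-1]; cv2.imwrite(f"pics/{n}7z.png",cv2.resize(a,None,fx=f,fy=f,interpolation=cv2.INTER_CUBIC))
E
```

```text
t 15.0 jig mm [  -2.4 -330.7] z 187.2 Fjig [-0.25 -0.25] Fz 0.09 w 0.7 twist err -0.09
```

View pics/scene7z.png

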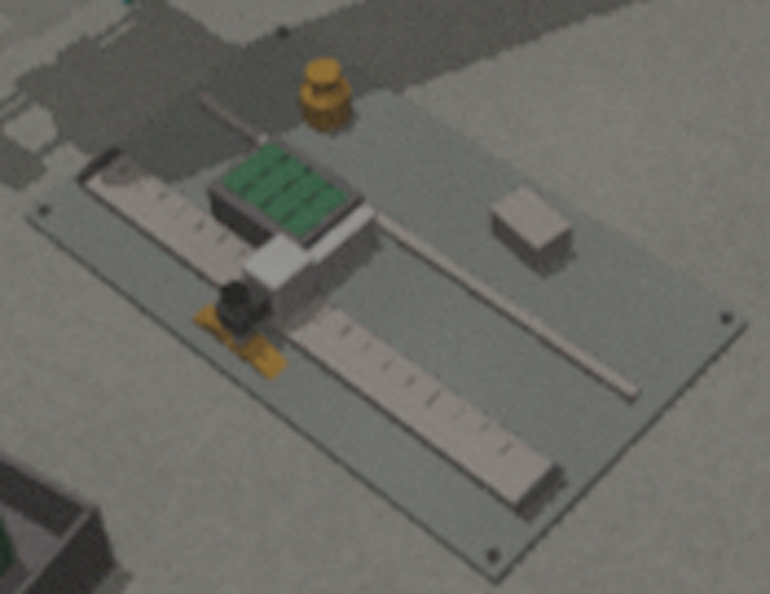

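View pics/top7z.png

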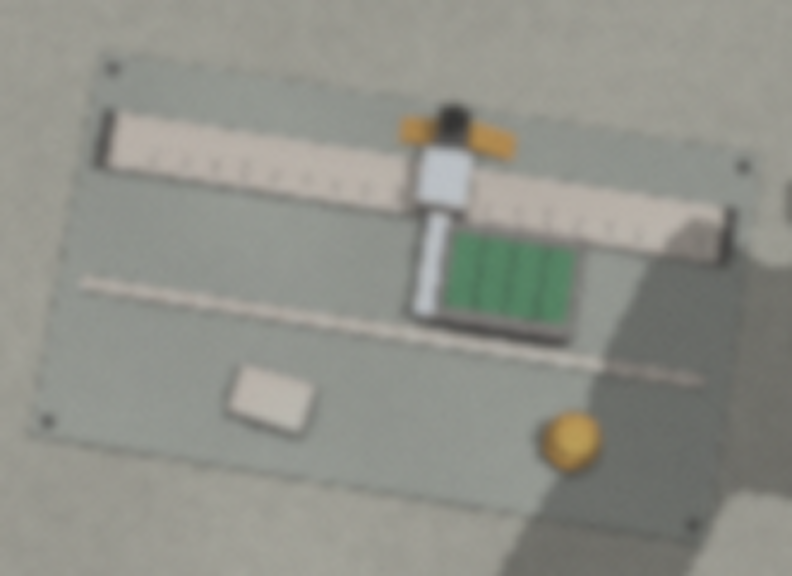

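```bash
python3 - <<'E'
from bench import r
from h import *
T=r.calibration("top");S=r.calibration("scene")
print("stop",J(onz(T,*tz(445,178),.0565))*1e3,J(onz(S,*sz(277,263),.0565))*1e3,"knob",J(onz(T,*tz(454,119),.0615))*1e3,J(onz(S,*sz(235,291),.0615))*1e3)
# knob height: intersect scene ray of knob top with known jig offset from the stop block, before & after
for n,st,k in(("start",(450,388),(412,418)),("now",(277,263),(235,291))):
    p=J(onz(S,*sz(*st),.0565))
    best=min(np.arange(.05,.085,.0005),key=lambda z:np.linalg.norm(J(onz(S,*sz(*k),z))-p-[.035,0]))
    print(n,"knob top z",best)
s=r.read_state();rep(s)
r.close_job()
E
```

```text
stop [ 49.55414538 -18.50795571] [ 50.28895887 -15.45225957] knob [ 83.31160413 -18.28884865] [ 83.31188004 -15.70233122]
start knob top z 0.06600000000000002
now knob top z 0.06300000000000001
t 15.1 jig mm [  -1.4 -326.1] z 187.2 Fjig [0.86 0.62] Fz -0.09 w 0.3 twist err -0.04
the job is handed in; nothing more can be done
```

I pushed the stop along the rail into the notch of the catch, then pushed the carrier against it and handed the job in at 15.1 s. No verdict was reported.

**Stop:** With the fingers closed, I pushed it about 138 mm to -y. The force rose to about 7 N over the lower hump and dropped to about 0 N. It then rose to about 9 N with almost no further movement, which fits the pin sitting in the notch.

**Carrier:** It slid with about 3 N until its end met the stop. The push then rose to about 6.7 N with about 0.3 mm of movement, well below the 13 N that would push the stop back out. I held it there for a third of a second, then backed off and lifted clear.

**Last checks:**
- **Top view:** it puts the stop at jig y -18.5 mm and the notch at about -19.6 mm, inside the 3 mm limit.
- **Scene view:** it disagrees slightly, with the stop at -15.5 mm and the notch at about -18.4 mm. That is right at the limit, but image readings from this view are only good to a few millimetres.
- **Pin height:** the knob's height estimate was too coarse to measure it, but showed no sign of the pin being raised on a hump.
- **Carrier and surroundings:** both pictures show the carrier straight and touching the stop's arm, with the weight and gauge block where they started. I did not look again at the four other bystanders, but the arm did not work near them.
- **Robot:** at hand-in the gripper was well clear of the jig, at 187 mm height.

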